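# Close the dispensary jar with the lid that fits

## Robot

A 7-joint arm with a two-finger parallel gripper is mounted at the origin on the work surface. World frame = base frame: x ahead of the robot, y to its left, z up, the work surface at z = 0. Lengths are in m, angles in rad, forces in N, time in s.
With the tool pointing down it reaches from about 0.4 to 0.875 m from the base axis. Payload 19.3 kg.
Tool frame: the origin (TCP) lies at the very end of the fingers, on their centre line; the grasp point (between the pads) lies 19 mm behind it; z points along the fingers, y is the line along which they close (so a half turn about z gives the same grasp; the last joint's range is limited). The gripper opens to 85 mm and grips with 20 to 120 N. Pads are 22 mm wide; open, the fingers measure 114 mm over their backs; the gripper's body (76 mm by 85 mm) begins 54 mm behind the grasp point. The pads swing forward as they close: fully open they stand 13 mm farther back than shut.
Start: joints at [-1.27, 0.521, -0.036, 1.599, 0.021, 1.021, -0.113], TCP at [0.226, 0.583, 0.231] pointing down, gripper open.
Joint ranges: [-2.91, 2.91], [-0.3, 2.13], [-1.5, 1.42], [0.17, 2.43], [-1.26, 4.41], [0.16, 1.93], [-2.52, 2.52]. Speed limits (rad/s): [1.89, 1.89, 2.39, 2.39, 3.01, 3.01, 3.01].

## Interface

Orientations are given as [roll, pitch, yaw] about the fixed x, y, z axes, in that order (R = Rz(yaw) Ry(pitch) Rx(roll)).
In Python, from workcell import bot gives the robot as it stands.
- The arm moves only by the tool jog_arm, never from a script. Its argument "motion" is a list of rows, each a list of 5 numbers: the shift along the tool's x, y, z scaled (see below), then the turn about the tool's z scaled (see below), then the opening, from 0 (shut) to 1 (fully open). A call has 1 to 12 rows; each row shifts and turns the commanded pose from where the row before left it, along the tool's axes as they then stand; what a row does not reach is not made up. The controller multiplies each number of a shift by 30 mm and each number of a turn by 0.08 rad. A row lasts 1/10 s, in which the tool goes at most 50 mm and 8.59 degrees, less where a joint would pass 70% of its speed; a pose out of reach is approached as far as the arm can. A call with a number of a shift or a turn outside -1 to 1 is refused whole. A call with a gripper value outside its range is refused whole. The fingers move at their own pace and stop on an object; "newtons" is the grip in N (left out, the last holds). Time passes only in rows, so rows that do not move let the fingers close. It gives the time, the measured TCP pose, the force, the opening and the grip force at its end, in the units of the state.
- bot.observe(): the state, without advancing time (a new reading comes with each control period).
- bot.grab_frame(name): name is "scene" or "top" or "wrist"; returns a dict with "pixels" (480x640x3 uint8, red, green, blue), "fovy" (degrees; the focal length in pixels is half the picture's height over the tangent of half this angle, whatever the lens; pixels are square), "cx", "cy" (the principal point, pixels), "k1" (the pictures are not rectified: a ray, as slopes to the right and down, at radius r is drawn at 1 + k1 r^2 times it, then the intrinsics apply), "rvec" (rotation vector, rad) and "tvec" (3), from world to camera coordinates, as OpenCV has them; the wrist camera has in their place "mount" (4x4, takes a point from camera to tool coordinates, whose origin is the TCP and whose axes are the flange's). Camera axes: x right, y down, z forward; pixel columns grow to the right and rows downward; lengths in m; the calibration is good to about 2 mm. A picture is of the moment at which its call begins: read the wrist's pose just before it. There is no depth.
- bot.job_done(): hands the job in; it is judged then, once.
The state is a dict: "clock": time; "qpos": joint angles; "qd": joint speeds; "joint_efforts": joint torques, N m; "position": TCP position; "tool_rot": TCP orientation; "force": force on the tool from outside, world axes, zero at the start; "moment": the same for the moment, N m; "grip_width": finger opening in m; "finger_force": force on a finger pad.
Only numpy, scipy, OpenCV 4.12 (cv2) and the standard library are available. Lean on these libraries where they do the work, as an engineer would, in place of code of your own. Each camera call takes 0.05 s, during which the arm holds its last target. There are 200 camera calls.

## Task

One of the three loose lids on the counter fits the open jar in the filling stand. Put that lid on the jar's neck and turn it clockwise until it is fully home, down on the jar's shoulder with its grip rib in line with the jar's two red marks, then let go.

Things in the scene. Friction and masses are not known exactly. Their poses are not given: they have to be found in the camera images.
- jar_seat (a point): Open white square jar (115 mm), fixed in an aluminium stand. Point: centre of its flat shoulder, 93 mm above the counter, on the neck's axis; z up, x along the two red marks (47-56 mm from the axis). Neck 21 mm high, top tapered (5 mm of play all round for the lid that fits), 66 mm across its two lugs, 44 mm between; the lugs stand on the marks' line, undersides 9 mm above the shoulder.
- lid_yellow_grip (a point): Yellow lid, rim down on the counter, about 60 g: outside 90 mm, inside 84, 59 between two lugs inside the rim in line with the rib. Skirt 25 mm high, flat top; on it a straight rib 60 long, 14 thick, 24 high, pinched across from above. Point: rib's centre, 37 mm above the rim, 12 above the top face; x along the rib, z up. Same after a half turn.
- lid_black_grip (a point): Black lid, same make and heights: outside 60 mm, inside 54, 40 between its lugs, rib 44 x 14 x 24 mm; point and axes as the yellow. Any fitting lid drops onto the shoulder only with its rib 55 to 115 degrees anticlockwise (from above) of the red marks' line, best 80; a clockwise turn then takes its lugs under the neck's, with 4 mm of play in height.
- lid_green_grip (a point): Green lid, same make and heights: outside 106 mm, inside 100, 84 between its lugs, rib 72 x 14 x 24 mm; point and axes as the yellow. A fitting lid is home with its rim on the shoulder and its rib on the red marks' line; a stop ends the turn about 12 degrees past it. Put on with the rib near the marks' line, it rests on top of the lugs, 10 mm too high.
Mind the look-alikes: they are no part of the job. Leave any orange look-alike of the part that bears lid_yellow_grip alone. Leave any turquoise look-alike of the part that bears jar_seat alone.

How it is judged:
By the outcome, as a careful person would: the job done as asked, in the order asked, and still so for the second after the job is handed in, with the robot touching nothing.
It also fails if it takes over 43 s, if anything falls off the work surface, if the arm or the gripper's body presses on something with over 40 N, if the wrist force passes 120 N, or if a joint passes its speed limit or range.

## Working session

There is one attempt and no reset: what is moved stays moved. The work goes in short steps, Python scripts to look and compute and a tool call to move; the robot and the scene stay as the last step left them, time stands still between calls to the robot, and variables do not carry over. Pictures are saved under pics/ and viewed, at most 10 in all, crops included, and the job is handed in when it is done.

Besides the shell and the picture viewer there is one more tool, called after "Emit:" as name([rows], argument=value, ...), one row to a line, values as JSON. jog_arm: Moves the arm, as the interface text tells. Shifts and turns lie within -1 to 1; 1 stands for 30 mm of shift or 0.08 rad of turn. Its arguments: {"type":"object","properties":{"motion":{"type":"array","items":{"type":"array","items":{"type":"number"}}},"newtons":{"type":"number"}},"required":["motion"]}

```bash
mkdir -p pics; python3 - <<'E'
from workcell import bot
import cv2,json
s=bot.observe();print({k:s[k] for k in("clock","position","tool_rot","grip_width","force")})
for n in("scene","top"):
    f=bot.grab_frame(n);cv2.imwrite(f"pics/{n}0.png",f["pixels"][:,:,::-1]);print(n,{k:v for k,v in f.items() if k!="pixels"})
E
```

```text
{'clock': 0.0, 'position': array([0.22640934, 0.58219052, 0.23072769]), 'tool_rot': array([-3.14046402e+00,  1.07311045e-04,  2.77075693e+00]), 'grip_width': 0.08501344426943554, 'force': array([-0.34519595,  0.07963827,  0.26369845])}
scene {'fovy': 55.61414989884875, 'cx': 326.01756817484556, 'cy': 233.38706593721946, 'k1': 0.025467292798731254, 'rvec': array([ 1.0440218 ,  2.39184166, -1.09646114]), 'tvec': array([ 0.35711836, -0.12744799,  1.22549543])}
top {'fovy': 57.60722369394023, 'cx': 318.69872546329213, 'cy': 241.86381160502765, 'k1': -0.041710442414281707, 'rvec': array([ 2.1365997 , -2.18730236,  0.09856323]), 'tvec': array([-0.02862972,  0.4768024 ,  0.99638038])}
```

View pics/top0.png

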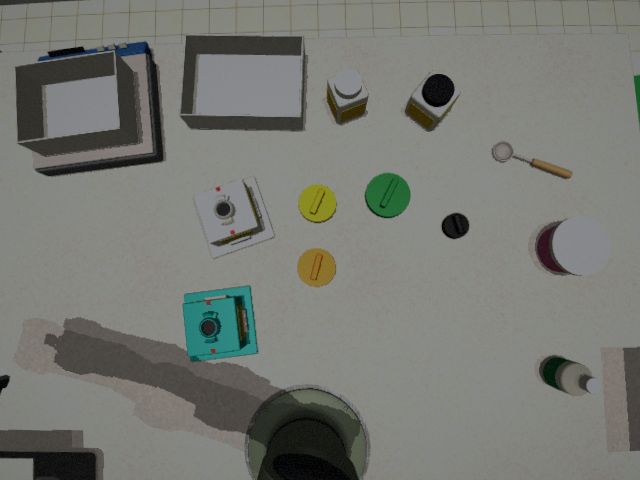

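View pics/scene0.png

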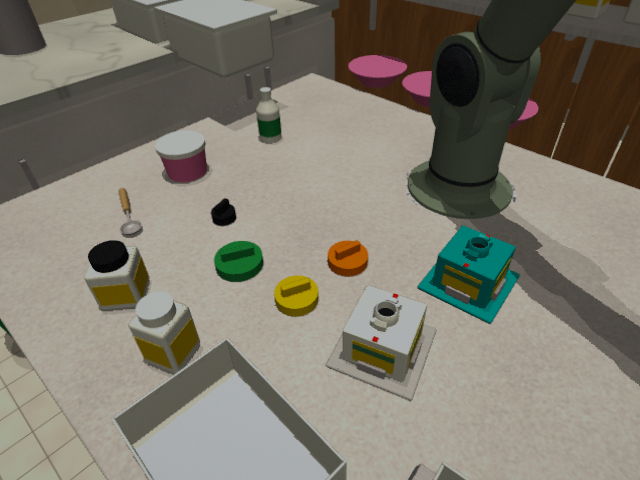

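The yellow lid fits: its inside, 84 mm, clears the 66 mm over the neck's lugs, and its own lugs, 59 mm apart, catch under them. The black lid (54 mm) won't go on, and the green one (84 mm between lugs) can't engage. In the top view the yellow lid is at (318,203), and the white jar's red marks are near (218,189) and (232,232).

```bash
cat > h.py <<'E'
import numpy as np,cv2
from scipy.spatial.transform import Rotation as Ro
def ray(f,uv):
    F=240/np.tan(np.radians(f["fovy"]/2))
    d=(np.array(uv,float)-[f["cx"],f["cy"]])/F
    u=d.copy()
    for _ in range(20): u=d/(1+f["k1"]*(u@u))
    return np.array([*u,1])
def px2w(f,uv,z,state=None):
    r=ray(f,uv)
    if "mount" in f:
        M=np.array(f["mount"]);R=Ro.from_euler("xyz",state["tool_rot"]).as_matrix()
        o=R@M[:3,3]+state["position"];d=R@M[:3,:3]@r
    else:
        R=cv2.Rodrigues(np.array(f["rvec"]))[0];o=-R.T@f["tvec"];d=R.T@r
    return o+d*(z-o[2])/d[2]
E
python3 - <<'E'
from h import *
from workcell import bot
f=bot.grab_frame("top");p=f["pixels"]
hsv=cv2.cvtColor(p,cv2.COLOR_RGB2HSV)
red=(((hsv[...,0]<6)|(hsv[...,0]>174))&(hsv[...,1]>150)&(hsv[...,2]>100)).astype(np.uint8)
n,l,st,c=cv2.connectedComponentsWithStats(red)
for i in range(1,n):
    if st[i,4]>3: print(c[i].round(1),st[i,4],px2w(f,c[i],.093).round(4))
yel=((hsv[...,0]>24)&(hsv[...,0]<34)&(hsv[...,1]>150)).astype(np.uint8)
n,l,st,c=cv2.connectedComponentsWithStats(yel)
for i in range(1,n):
    if st[i,4]>200: print("y",c[i].round(1),st[i],px2w(f,c[i],.02).round(4))
a=cv2.resize(p[170:240,285:350],None,fx=8,fy=8,interpolation=cv2.INTER_CUBIC)
cv2.imwrite("pics/lid.png",a[:,:,::-1])
E
```

```text
[217.7 188.6] 10 [0.5933 0.1812 0.093 ]
[232. 232.] 9 [0.4952 0.1493 0.093 ]
[208.  302.5] 12 [0.3427 0.202  0.093 ]
[213.  350.5] 12 [0.2402 0.1913 0.093 ]
y [317.1 203.2] [ 299  185   37   38 1076] [ 0.5687 -0.0382  0.02  ]
```

View pics/lid.png

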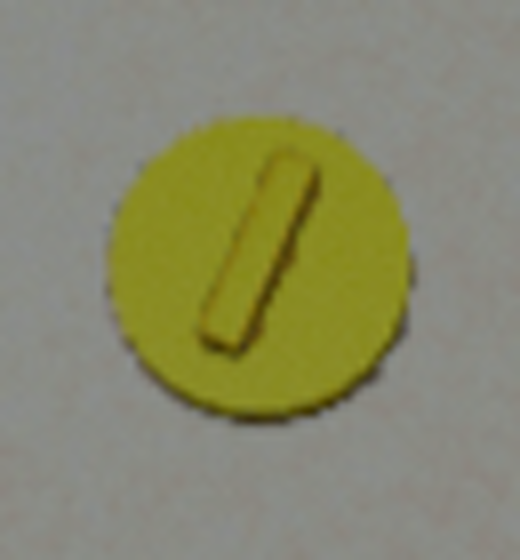

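The rib's top runs from about (321.5,189.5) to (312.6,213) in the full picture. That puts it at roughly -21° in the world, already in line with the tool's x axis. I'll move above it.

Emit:
jog_arm([
  [-0.45,-0.38,0,0,1],
  [-0.9,-0.76,0,0,1],
  [-0.9,-0.76,0,0,1],
  [-0.9,-0.76,0,0,1],
  [-0.9,-0.76,0,0,1],
  [-0.9,-0.76,0,0,1],
  [-0.9,-0.76,0,0,1],
  [-0.9,-0.76,0,0,1],
  [-0.9,-0.76,0,0,1],
  [-0.9,-0.76,0,0,1],
  [-0.9,-0.76,0,0,1],
  [-0.45,-0.38,0,0,1],
])

```text
clock: 1.35
position: [0.4135, 0.2383, 0.2313]
tool_rot: [-3.141, 0.0, 2.768]
force: [-0.2, 1.8, 0.1]
grip_width: 0.0854
finger_force: 0.0
```

Emit:
jog_arm([
  [-0.45,-0.38,0,0,0.7],
  [-0.9,-0.76,0,0,0.6],
  [-0.9,-0.76,0,0,0.6],
  [-0.9,-0.76,0,0,0.6],
  [-0.9,-0.76,0,0,0.6],
  [-0.9,-0.76,0,0,0.6],
  [-0.9,-0.76,0,0,0.6],
  [-0.9,-0.76,0,0,0.6],
  [-0.9,-0.76,0,0,0.6],
  [-0.3,-0.3,0,0,0.6],
  [0,0,0,0,0.6],
  [0,0,0,0,0.6],
])

```text
clock: 2.55
position: [0.5608, -0.0335, 0.2311]
tool_rot: [3.141, -0.001, 2.771]
force: [-0.5, 0.4, -0.0]
grip_width: 0.0508
finger_force: 0.0
```

```bash
python3 - <<'E'
from h import *
from workcell import bot
s=bot.observe();f=bot.grab_frame("wrist")
print(s["clock"],s["position"],s["tool_rot"],s["qpos"].round(3),f["mount"],f["fovy"])
cv2.imwrite("pics/w1.png",f["pixels"][:,:,::-1])
t=bot.grab_frame("top")
a=px2w(t,(321.5,189.5),.049);b=px2w(t,(312.6,213),.049)
print((a+b)/2,np.degrees(np.arctan2(*(a-b)[1::-1])))
E
```

```text
2.55 [ 0.56077284 -0.03348788  0.23106373] [ 3.14145585e+00 -8.05258933e-04  2.77114789e+00] [-0.174  0.427  0.175  1.777 -0.09   0.946  1.238] [[ 1.37273408e-03 -9.63051639e-01 -2.69313306e-01  6.83501649e-02]
 [ 9.99999036e-01  1.26611026e-03  5.69608679e-04 -2.86312955e-04]
 [-2.07582232e-04 -2.69313828e-01  9.63052449e-01 -1.43020379e-01]
 [ 0.00000000e+00  0.00000000e+00  0.00000000e+00  1.00000000e+00]] 58.713537032859996
[ 0.56774846 -0.03845463  0.049     ] -21.747851563128194
```

View pics/w1.png

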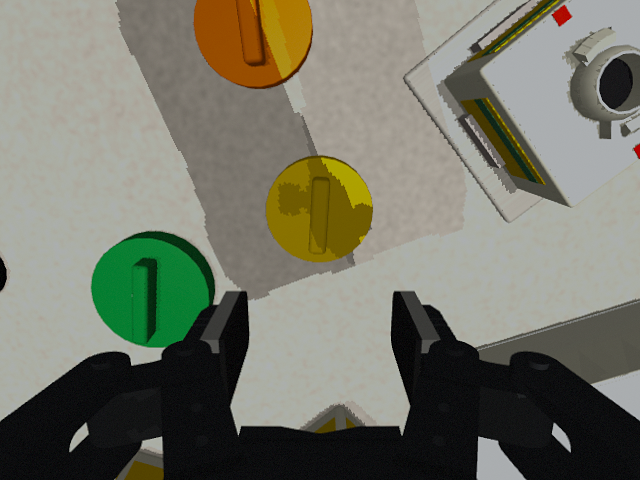

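The wrist view shows the yellow rib's top running from about (320.5,178) to (317.5,253). The jar's red marks are at (562,15) and, on the right edge, about (638,151).

```bash
python3 - <<'E'
from h import *
from workcell import bot
s=bot.observe();f=bot.grab_frame("wrist")
a=px2w(f,(320.5,178),.049,s);b=px2w(f,(317.5,253),.049,s)
c=(a+b)/2;print(a,b,c,np.linalg.norm(a-b),np.degrees(np.arctan2(*(a-b)[1::-1])),np.degrees(s["tool_rot"][2]))
R=Ro.from_euler("xyz",s["tool_rot"]).as_matrix();print("tool delta mm",R.T@(c-s["position"])*1000)
print(px2w(f,(562,15),.093,s),px2w(f,(638,151),.093,s))
E
```

```text
[ 0.53912115 -0.02400392  0.049     ] [ 0.5943244  -0.04782497  0.049     ] [ 0.56672278 -0.03591445  0.049     ] 0.06012354600498347 156.6590597588872 158.8410244070308
tool delta mm [ -6.6366171   -0.68985972 182.27751528]
[0.49304342 0.1511947  0.093     ] [0.59160406 0.18071533 0.093     ]
```

Emit:
jog_arm([
  [-0.22,0,0.3,0.3,0.6],
  [0,0,0.9,0,0.6],
  [0,0,1,0,0.6],
  [0,0,1,0,0.6],
  [0,0,1,0,0.6],
  [0,0,0.9,0,0.6],
  [0,0,0.7,0,0.6],
  [0,0,0.5,0,0.6],
  [0,0,0.3,0,0.6],
  [0,0,0,0,0.6],
  [0,0,0,0,0.6],
])

```text
clock: 3.8
position: [0.5678, -0.0367, 0.0338]
tool_rot: [3.141, 0.001, 2.747]
force: [-0.2, -0.2, -0.0]
grip_width: 0.0508
finger_force: 0.0
```

```bash
python3 - <<'E'
from h import *
from workcell import bot
s=bot.observe();f=bot.grab_frame("wrist");print(s["position"],s["force"])
cv2.imwrite("pics/w2.png",f["pixels"][:,:,::-1])
E
```

```text
[ 0.56776541 -0.03674022  0.03384353] [-0.16762807 -0.24682624 -0.00623886]
```

View pics/w2.png

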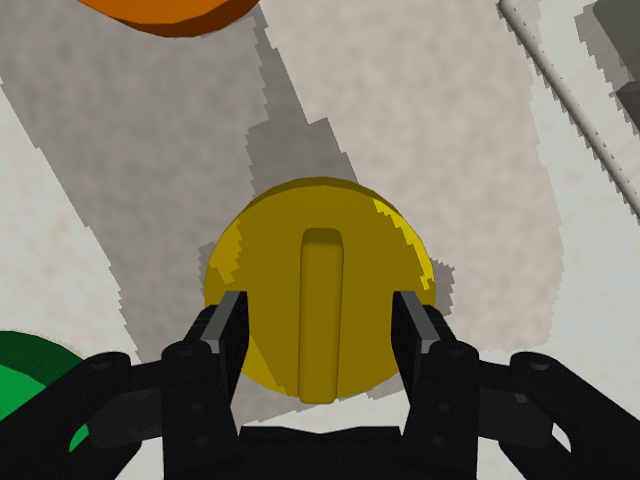

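The rib (columns 300–343) lies centred between the pads. Next: lower a little, close and lift.

Emit:
jog_arm([
  [0,0,0.15,0,0.4],
  [0,0,0,0,0.2],
  [0,0,0,0,0],
  [0,0,0,0,0],
  [0,0,0,0,0],
  [0,0,0,0,0],
  [0,0,0,0,0],
], newtons=70)

```text
clock: 4.55
position: [0.5676, -0.0367, 0.0292]
tool_rot: [3.141, 0.001, 2.747]
force: [-1.0, 0.8, 5.9]
grip_width: 0.0124
finger_force: 68.8
```

Emit:
jog_arm([
  [0,0,-0.3,0,0],
  [0,0,-0.6,0,0],
  [0,0,-0.9,0.3,0],
  [0,0,-0.9,0.8,0],
  [0,0,-0.9,1,0],
  [0,0,-0.9,1,0],
  [0,0,-0.7,1,0],
  [0,0,-0.3,1,0],
  [0,0,0,1,0],
  [0,0,0,1,0],
  [0,0,0,1,0],
  [0,0,0,1,0],
])

```text
clock: 5.75
position: [0.5672, -0.0367, 0.1944]
tool_rot: [3.141, -0.0, 2.016]
force: [-0.1, 0.6, -0.7]
grip_width: 0.0122
finger_force: 68.0
```

Emit:
jog_arm([
  [0,0,0,1,0],
  [0,0,0,1,0],
  [0,0,0,1,0],
  [0,0,0,0.7,0],
  [0,0,0,0.3,0],
  [0,0,0,0,0],
  [0,0,0,0,0],
])

```text
clock: 6.45
position: [0.5673, -0.0367, 0.194]
tool_rot: [3.141, -0.0, 1.7]
force: [-0.7, -1.1, -0.3]
grip_width: 0.0127
finger_force: 68.0
```

```bash
python3 - <<'E'
from h import *
from workcell import bot
s=bot.observe();R=Ro.from_euler("xyz",s["tool_rot"]).as_matrix()
print(s["position"],s["qpos"],np.degrees(s["tool_rot"][2]),R.T@(np.array([.5433,.1657,.19])-s["position"])/.03)
E
```

```text
[ 0.56731146 -0.03666328  0.19398747] [-0.36973569  0.51849359  0.46719286  1.80835727 -0.29311686  0.88346606
  0.36176491] 97.41232712647094 [6.79231372 0.07651596 0.13376713]
```

Emit:
jog_arm([
  [0.3,0,0,0,0],
  [0.7,0,0,0,0],
  [0.8,0,0,0,0],
  [0.8,0,0,0,0],
  [0.4,0,0,0,0],
  [0,0,0,0,0],
  [0,0,0,0,0],
])

```text
clock: 7.15
position: [0.5559, 0.0519, 0.1939]
tool_rot: [3.142, 0.0, 1.699]
force: [0.3, 0.5, -0.2]
grip_width: 0.013
finger_force: 68.0
```

```bash
python3 - <<'E'
from h import *
from workcell import bot
s=bot.observe();f=bot.grab_frame("wrist");print(s["position"],s["tool_rot"])
p=f["pixels"];cv2.imwrite("pics/w3.png",p[:,:,::-1])
h=cv2.cvtColor(p,cv2.COLOR_RGB2HSV)
red=(((h[...,0]<6)|(h[...,0]>174))&(h[...,1]>150)&(h[...,2]>80)).astype(np.uint8)
n,l,st,c=cv2.connectedComponentsWithStats(red)
for i in range(1,n):
    if st[i,4]>30: print(c[i].round(1),st[i,4],px2w(f,c[i],.093,s).round(4))
E
```

```text
[0.55591369 0.05190487 0.19388538] [3.14154323e+00 4.28602682e-04 1.69874354e+00]
[419.7   6.9] 253 [0.5915 0.1814 0.093 ]
[226.6  45. ] 292 [0.4932 0.1499 0.093 ]
```

View pics/w3.png

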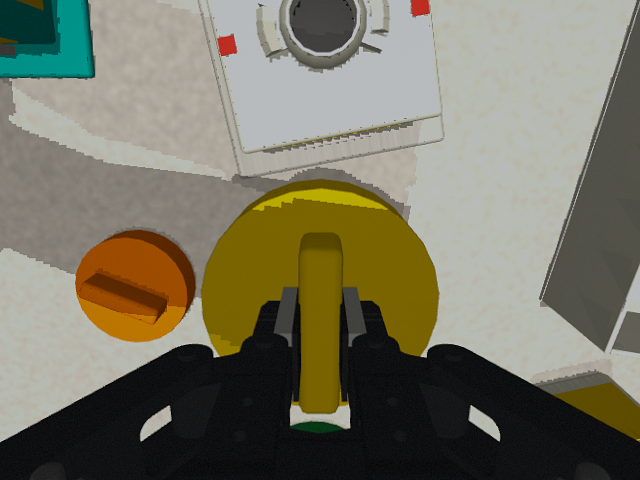

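The lid is held square, its rib running from about (320,235) to (318.5,411). The jar's red marks are at (420,7) and (227,45).

```bash
python3 - <<'E'
from h import *
from workcell import bot
s=bot.observe();f=bot.grab_frame("wrist")
R=Ro.from_euler("xyz",s["tool_rot"]).as_matrix()
a,b=[px2w(f,q,s["position"][2]+.0198,s) for q in((320,236),(318.5,410))]
off=R.T@((a+b)/2-s["position"]);print("lid in tool",off*1000,np.linalg.norm(a-b))
J=(np.array([.5915,.1814,0])+[.4932,.1499,0])/2
d=R.T@(J-s["position"]);print(d[:2]/.03,(d-off)[:2]/.03)
E
```

```text
lid in tool [  2.82494748  -0.39442755 -19.80149649] 0.061510655014465725
[3.83660901 0.03176769] [3.7424441  0.04491528]
```

Emit:
jog_arm([
  [0.3,0,0,-0.1,0],
  [0.7,0,0,0,0],
  [0.9,0.04,0,0,0],
  [0.9,0,0,0,0],
  [0.6,0,0,0,0],
  [0.35,0,0,0,0],
  [0,0,0,0,0],
  [0,0,0,0,0],
  [0,0,0,0,0],
])

```text
clock: 8.15
position: [0.5421, 0.1629, 0.1939]
tool_rot: [3.142, 0.0, 1.705]
force: [0.7, -0.3, 0.0]
grip_width: 0.0125
finger_force: 68.0
```

Emit:
jog_arm([
  [0,0,0.3,0,0],
  [0,0,0.5,0,0],
  [0,0,0.5,0,0],
  [0,0,0.3,0,0],
  [0,0,0.3,0,0],
  [0,0,0.2,0,0],
  [0,0,0.1,0,0],
  [0,0,0,0,0],
  [0,0,0,0,0],
])

```text
clock: 9.05
position: [0.5421, 0.1642, 0.1281]
tool_rot: [3.141, -0.0, 1.707]
force: [0.4, 0.9, -0.3]
grip_width: 0.0126
finger_force: 68.0
```

Emit:
jog_arm([
  [0,0,0.1,0,0],
  [0,0,0.05,0,0],
  [0,0,0.03,0,0],
  [0,0,0,0,0],
  [0,0,0,0,0],
])

```text
clock: 9.55
position: [0.5419, 0.1642, 0.1224]
tool_rot: [-3.142, -0.0, 1.707]
force: [-0.6, -0.4, -1.5]
grip_width: 0.013
finger_force: 68.2
```

Emit:
jog_arm([
  [0,0,0,0.4,0],
  [0,0,0,0.7,0],
  [0,0,0,0.9,0],
  [0,0,0,0.9,0],
  [0,0,0,0.9,0],
  [0,0,0,0.9,0],
  [0,0,0,0.9,0],
  [0,0,0,0.9,0],
  [0,0,0,0.9,0],
  [0,0,0,0.6,0],
  [0,0,0,0,0],
])

```text
clock: 10.65
position: [0.5419, 0.1643, 0.1224]
tool_rot: [3.141, 0.0, 1.065]
force: [-0.9, -0.1, -1.2]
grip_width: 0.0124
finger_force: 68.0
```

Emit:
jog_arm([
  [0,0,0,0.6,0],
  [0,0,0,0.9,0],
  [0,0,0,0.9,0],
  [0,0,0,0.9,0],
  [0,0,0,0.9,0],
  [0,0,0,0.9,0],
  [0,0,0,0.9,0],
  [0,0,0,0.9,0],
  [0,0,0,0.9,0],
  [0,0,0,0.9,0],
  [0,0,0,0.7,0],
  [0,0,0,0,0],
])

```text
clock: 11.85
position: [0.5418, 0.1643, 0.1223]
tool_rot: [3.141, 0.0, 0.315]
force: [1.0, -0.1, 0.3]
grip_width: 0.0127
finger_force: 68.0
```

```bash
python3 - <<'E'
from h import *
from workcell import bot
s=bot.observe();f=bot.grab_frame("wrist")
print(s["position"],np.degrees(s["tool_rot"][2]),s["force"],s["moment"])
p=f["pixels"];cv2.imwrite("pics/w4.png",p[:,:,::-1])
E
```

```text
[0.54182878 0.16426123 0.12232847] 18.022254089459466 [ 1.02368622 -0.10736207  0.30276697] [ 0.02057848  0.01104367 -0.06929635]
```

View pics/w4.png

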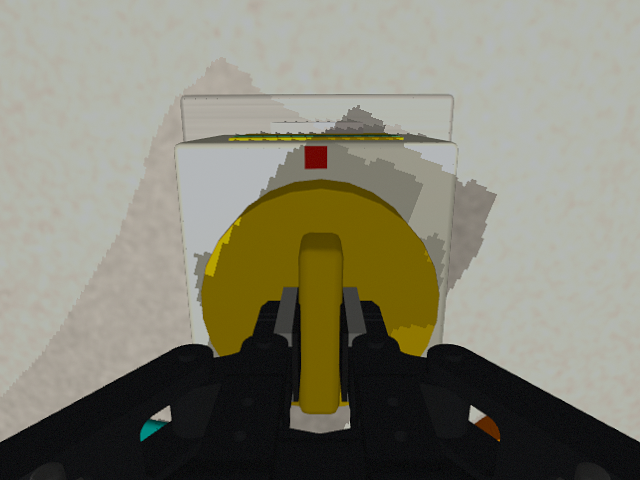

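The rib points straight at the red mark at (316,157), and the lid is down on the shoulder. Now release and retreat.

Emit:
jog_arm([
  [0,0,0,0,0.2],
  [0,0,0,0,0.4],
  [0,0,0,0,0.5],
  [0,0,0,0,0.5],
  [0,0,0,0,0.5],
  [0,0,-0.3,0,0.5],
  [0,0,-0.6,0,0.5],
  [0,0,-0.9,0,0.5],
  [0,0,-0.9,0,0.5],
  [0,0,-0.7,0,0.5],
  [0,0,-0.3,0,0.5],
  [0,0,0,0,0.5],
])

```text
clock: 13.1
position: [0.5422, 0.1644, 0.2344]
tool_rot: [-3.141, -0.002, 0.315]
force: [0.9, -0.8, -0.7]
grip_width: 0.0426
finger_force: 0.0
```

```bash
python3 - <<'E'
from h import *
from workcell import bot
s=bot.observe();f=bot.grab_frame("wrist")
p=f["pixels"];cv2.imwrite("pics/w5.png",p[:,:,::-1])
E
```

```text
(no output)
```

View pics/w5.png

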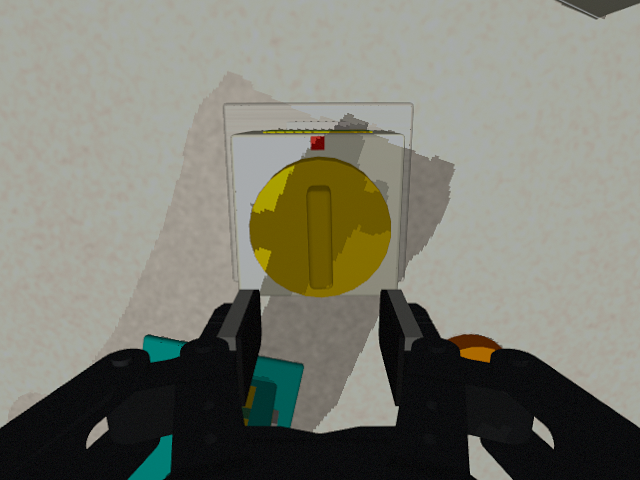

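The lid lies flat and alone on the jar. Its rib runs from (319,187) to (320,288), in line with the red mark at (317,143).

```bash
python3 -c "
from workcell import bot
print(bot.job_done())"
```

```text
the job is handed in; nothing more can be done
None
```

The yellow lid is on the white jar, turned clockwise until its rib lined up with the red marks, and released; I handed the job in at about 13 s, and no verdict came back.

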